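# Rock the charged battery pack into the stall lights' power box

## Task

The power box of the stall's lights has an empty battery bay. Fit the charged pack (green band; leave the drained, red-banded one where it is): put its toe in first under the lip with the heel raised, push it back against the sprung contacts and rock the heel down until the pack lies flat on the bay floor, then slide the yellow catch fully home over the pack's tongue and let go. Be gentle with the box, whose plastic cracks if the pack is forced (keep your push under about 2.5 kg), and do not disturb the other things on the counter.

Things in the scene. Friction and masses are not known exactly. Their poses are not given: they have to be found in the camera images.
- pack_green: Charged battery pack, 0.2-0.4 kg: blue block 92 (x) x 46 (y) x 36 (z) mm, GREEN band over its top near the heel. Black tongue at the foot of the heel end, 30 wide, 10 high, 12 mm long. Origin: centre of the underside of the 92 mm block; x points from toe (x -46 mm, brass pads) to heel (x +46, tongue end +58); z up. Starts flat on the counter, heel away from the robot.
- pack_red: Drained pack of the same shape and frame with a RED band; must stay where it is.
- power_box: Power box fixed to the counter: grey base plate, x -86 to +112 mm, 76 mm wide, 6 mm thick, its top the bay floor. On it a black bay insert (toe housing 51 mm high, side walls, heel block, catch) is clamped up to 5 mm either way along x from nominal: where, must be felt. Origin: on the counter under the nominal middle of the bay; x from toe end (nearer the robot) to heel end, z up.
- bay (a point): Point on the bay floor, 6 mm above the counter, where the origin of the seated pack nominally lies (really up to 5 mm either way along x, as the insert stands); fixed to the base plate, axes as the box. The pack goes in only toe first and tilted (15 to 20 degrees is good), pushed back until the contacts stop, then rocked flat under that push.
- lip_edge (a point): Nominal middle of the lower free edge of the orange lip: x -42 mm of the box (up to 5 mm off, with the insert), 40 mm above the bay floor (a seated pack's top is 36 mm above it). The lip reaches back from there 16 mm to the end wall; the cheeks under it stand 50 mm apart. Axes as the box.
- contact_face (a point): Nominal middle of the free face of the red sprung contact block (32 mm wide, 4 to 14 mm above the bay floor): x -43 mm of the box (up to 5 mm off, with the insert; this point does not move). Pushed toward -x the block yields 5.5 mm, the force rising from 3 to 8 N, then stops hard. A seated pack keeps it 3 mm in; about 4 mm is needed while the heel passes.
- heel_edge (a point): Nominal middle of the top edge of the heel block's upright face, x +58 mm of the box (up to 5 mm off, with the insert), always 101 mm from the contacts' free face, 11 mm above the bay floor. The 104 mm long pack's tongue must come down just in front of it. Axes as the box.
- side_walls (a point): Nominal middle between the toe-end side walls (x -42 to -12 mm of the box, moving with the insert), 48 mm apart: straight for 9 mm above the bay floor (height of this point), then flaring outward to 16 mm. A second, short pair at x +38 to +50 mm stands 49 mm apart. Between the pairs the sides are open to the bay floor, so fingers can hold the pack there while it goes down.
- toe (a point): Middle of the toe's bottom edge on the green-banded pack, axes as the pack.
- tongue (a point): Middle of the tongue's bottom end edge on the green-banded pack, axes as the pack.
- catch (a joint): Yellow catch sliding on top of the heel block: 0 = open, 0.011 m = fully home (moved toward the toe end, -x of the box, over the tongue). Stays where it is left; friction about 2 N. A tongue that is not fully down blocks it.
- catch_knob (a point): Nominal top centre of the open catch's upright grip (up to 5 mm off along x, with the insert; this point does not move): yellow block 12 mm along x, 24 mm wide, 20 mm high, its top 41.5 mm above the counter, 94 mm from the bay point. Push its far side toward the toe end, or pinch it from above.
- oil_bottle: Green bottle, bystander, 66 diameter x 220 mm, origin at its foot.
- pepper_jar: Amber jar, bystander, 72 diameter x 85 mm, origin at its foot.
- cup: White cup, bystander, 76 diameter x 90 mm, origin at its foot.
- screwdriver: Screwdriver lying on the counter, bystander.
- napkins: Cardboard box of napkins, bystander, 100 x 100 x 70 mm, origin at its foot.
- olive_bowl: Blue bowl, bystander, 120 diameter x 50 mm, origin at its foot.

How it is judged (in metres and radians):
On the way, in this order (a step that is already met when the one before it is completed fails the run):
1. the toe of the green-banded pack is under the lip, near the bay floor, with the heel raised (x of toe in the frame of bay between -0.063 and -0.037 m and z of toe in the frame of bay below 0.009 m and z of tongue in the frame of bay above 0.0125 m), for 0.1 s.
2. the pack lies flat on the bay floor (z of each of toe, tongue in the frame of bay below 0.0025 m and horizontal distance between pack_green and bay below 0.0095 m and angle between pack_green's own z axis and vertical below 0.03 rad), for 0.2 s.
At the end, for the whole second after the job is handed in: The green-banded pack lies at rest flat in the bay (toe and tongue within 2.5 mm of the bay floor, within 9.5 mm of the nominal seat, tilt under 0.03 rad) and the catch is home (over 9 of 11 mm) (all of step 2 and value of joint catch above 0.009 m and linear speed of pack_green below 0.02 m/s); the robot touches nothing.
It fails at once if the pack is forced into the box (over 45 N between them, the contact spring's push included) (contact force between pack_green and power_box above 45 N).
It fails at once if the red-banded pack is moved over 20 mm (distance of pack_red from where it was at the start of the episode above 0.02 m).
It fails at once if a bystander is moved over 30 mm (distance of any of oil_bottle, pepper_jar, cup, screwdriver, napkins, olive_bowl from where it was at the start of the episode above 0.03 m).
It also fails if it takes over 72 s, if anything falls off the work surface, if the arm or the gripper's body presses on something with over 40 N, if the wrist force passes 120 N, or if a joint passes its speed limit or range.

## Robot

A 7-joint arm with a two-finger parallel gripper is mounted at the origin on the work surface. World frame = base frame: x ahead of the robot, y to its left, z up, the work surface at z = 0. Lengths are in mm, angles in rad, forces in N, time in s.
With the tool pointing down it reaches from about 400 to 900 mm from the base axis. Payload 5.6 kg.
Tool frame: the origin (TCP) lies midway between the tips of the shut fingers; the grasp point (between the pads) lies 19 mm behind it; x points along the fingers, y is the direction in which the jaws open and shut, and the axes are right-handed (so a half turn about x gives the same grasp; the last joint's range is limited). The gripper opens to 92 mm and grips with 3 to 60 N. Pads are 20 mm wide; open, the fingers measure 128 mm over their backs; the gripper's body (75 mm by 189 mm) begins 69 mm behind the grasp point.
Start: joints at [-1.343, 0.468, -0.012, 1.603, 0.006, 1.071, -0.056], TCP at [173.919, 626.308, 193.492] pointing down, gripper open.
Joint ranges: [-2.53, 2.53], [-0.31, 2.02], [-1.57, 1.55], [0.28, 2.44], [-1.29, 4.43], [0.15, 1.84], [-2.92, 2.92]. Speed limits (rad/s): [2.57, 2.57, 3.14, 3.14, 3.14, 3.14, 3.14].

## Interface

Orientations are given as a rotation vector (axis times angle).
In Python, from cell import robot, grip, kin, viewer gives the robot as it stands. Calls block until the motion is done:
- robot.movep(position, orientation): joint-space move of the TCP to a pose.
- robot.servo_line(position, feed=150, rotation=None): straight line of the TCP; rotation=None keeps the orientation; feed is the mean speed in mm/s.
- robot.goto_joints(angles): joint-space move.
- grip(opening, newtons=None): opening from 0.0 (shut) to 1.0 (fully open); newtons is the grip in N (None keeps the last); returns when the fingers have stopped.
- robot.hold(seconds).
- kin.ik(position, orientation): joint angles nearest the present ones, or None.
- robot.observe(): the state.
- viewer.read_camera(name): name is "side" or "top"; returns the picture (400x640x3 uint8, red, green, blue); there is no depth.
- viewer.camera_info(name): a dict with "camera_matrix" (3x3 intrinsics, pixels), "R" (3x3) and "t" (3): a world point X has camera coordinates R X + t. Camera axes: x right, y down, z forward; pixel columns grow to the right and rows downward; lengths in mm; the calibration is good to about 2 mm. A picture is of the moment at which its call begins. camera_info takes no time and is no camera call.
A pose or a line that the arm cannot do raises robot.IKError and nothing moves.
- robot.job_done(): hands the job in, once; it reports no verdict.
Trained networks look in the newest picture that a camera, given by its name, has taken for a name from the list of things; names that differ only in an ending like _2 or _b are one class to them, and where a whole thing is asked for, a point or a joint stands for the part that bears it (a point fixed in the world has none). Each returns a list of dicts, best first, with "confidence" (0 to 1); they miss things now and then, are a little off and sometimes report something else, mostly with a low value. They report only what shows in the picture. A call takes as long as a camera call.
- viewer.silhouettes(name, camera): "mask" (400x640 bool, what is visible of it).
- viewer.pinpoint(name, camera): "at" ([x, y, z] in mm, in the coordinates of the camera as it stood for that picture, good to about 4 mm: a listed point, or the origin of a listed thing).
The state is a dict: "t": time; "joints": joint angles; "joint_velocities": joint speeds; "joint_torque": joint torques, N m; "tcp_pos": TCP position; "tcp_rot": TCP orientation; "contact_force": force on the tool from outside, world axes, zero at the start; "wrist_torque": the same for the moment, N m; "grip_width": opening from 0.0 (shut) to 1.0 (fully open).
Only numpy, scipy, OpenCV 4.12 (cv2) and the standard library are available. Lean on these libraries where they do the work, as an engineer would, in place of code of your own. Each camera call takes 0.05 s, during which the arm holds its last target. There are 200 camera calls.

## Working session

There is one attempt and no reset: what is moved stays moved. The work goes in short steps, each a Python script; the robot and the scene stay as the last script left them, time stands still between calls to the robot, and variables do not carry over. Pictures are saved under pics/ and viewed, about 8 in all and at most 12, crops included, and the job is handed in when it is done.

```bash
ls; mkdir -p pics; cat > h.py <<'E'
from cell import robot, grip, kin, viewer
import numpy as np, cv2
from scipy.spatial.transform import Rotation as R
def w(p,cam):
    i=viewer.camera_info(cam); return np.array(i["R"]).T@(np.array(p)-np.array(i["t"]))
def snap(cam,fn=None):
    im=viewer.read_camera(cam)
    if fn: cv2.imwrite('pics/'+fn,cv2.cvtColor(im,cv2.COLOR_RGB2BGR))
    return im
def pin(n,cam): return [(np.round(w(d["at"],cam),1).tolist(),round(float(d["confidence"]),2)) for d in viewer.pinpoint(n,cam)[:3]]
def st():
    s=robot.observe(); print('t',round(s['t'],2),'tcp',np.round(s['tcp_pos'],1),'rv',np.round(s['tcp_rot'],3),'F',np.round(s['contact_force'],1),'M',np.round(s['wrist_torque'],2),'g',round(s['grip_width'],3)); return s
E
python3 - <<'E'
from h import *
st()
for c in ("side","top"):
    im=snap(c,c+'0.png')
    i=viewer.camera_info(c); print(c,np.round(i["camera_matrix"],1).tolist(),'pos',-np.array(i["R"]).T@np.array(i["t"]), np.round(i["R"],3).tolist())
    for n in ("pack_green","pack_red","toe","tongue","power_box","bay","lip_edge","heel_edge","catch_knob","contact_face","oil_bottle","pepper_jar","cup","napkins","olive_bowl","screwdriver"): print(c,n,pin(n,c))
E
```

```text
pics
t 0.0 tcp [173.8 625.7 192.5] rv [ 0.211  1.56  -0.214] F [ 0.3 -0.4  0.5] M [-0.02 -0.04 -0.03] g 1.004
side [[515.4, 0.0, 319.5], [0.0, 515.4, 199.8], [0.0, 0.0, 1.0]] pos [  61.43294397 -690.50169909 1079.2809315 ] [[0.833, -0.552, 0.013], [-0.389, -0.604, -0.696], [0.392, 0.575, -0.718]]
side pack_green [([454.3, 228.7, 3.4], 0.85)]
side pack_red [([631.2, 227.2, -0.9], 0.59), ([583.3, 427.3, -2.1], 0.36)]
side toe [([411.1, 224.1, -5.6], 0.87)]
side tongue [([512.4, 233.8, 0.6], 0.98)]
side power_box [([485.7, -188.8, -4.0], 0.93), ([629.8, 224.3, -4.3], 0.36)]
side bay [([482.9, -184.3, 2.8], 0.63)]
side lip_edge [([444.8, -187.1, 40.8], 0.97)]
side heel_edge [([544.8, -188.9, 15.5], 0.64)]
side catch_knob [([579.9, -190.2, 41.2], 0.66), ([707.4, 359.8, 0.8], 0.52)]
side contact_face [([441.9, -186.5, 17.2], 0.65), ([484.7, -183.0, 5.2], 0.24)]
side oil_bottle [([709.5, 354.8, 0.4], 0.71)]
side pepper_jar [([766.0, 198.9, -8.1], 0.8), ([511.5, 231.3, -1.2], 0.5)]
side cup [([772.7, 39.5, -1.1], 0.88), ([484.1, -189.6, -1.2], 0.48)]
side napkins [([435.0, 459.7, 0.8], 0.95)
[... 518 characters left out ...]
 0.68)]
top tongue [([514.5, 232.0, 1.2], 0.98), ([585.9, 427.5, 1.2], 0.49)]
top power_box [([485.8, -189.4, -1.7], 0.79)]
top bay [([486.0, -193.3, 8.8], 0.85)]
top lip_edge [([441.6, -189.6, 45.6], 0.86)]
top heel_edge [([541.6, -187.3, 16.2], 0.57)]
top catch_knob [([580.9, -193.7, 42.0], 0.81)]
top contact_face [([445.1, -188.4, 16.6], 0.91)]
top oil_bottle [([705.5, 355.4, 2.6], 0.59), ([764.7, 199.0, 2.7], 0.53), ([454.6, 226.7, -1.9], 0.3)]
top pepper_jar [([764.4, 199.0, 3.3], 0.63)]
top cup [([766.8, 38.3, -1.1], 0.9), ([781.6, -94.4, 2.4], 0.35)]
top napkins [([436.7, 459.5, 2.7], 0.92), ([444.5, -191.7, 42.1], 0.47)]
top olive_bowl [([584.4, 428.8, 0.7], 0.65)]
top screwdriver []
```

View pics/top0.png

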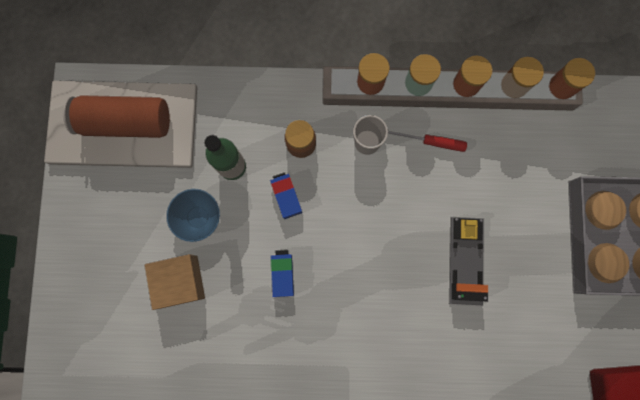

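View pics/side0.png

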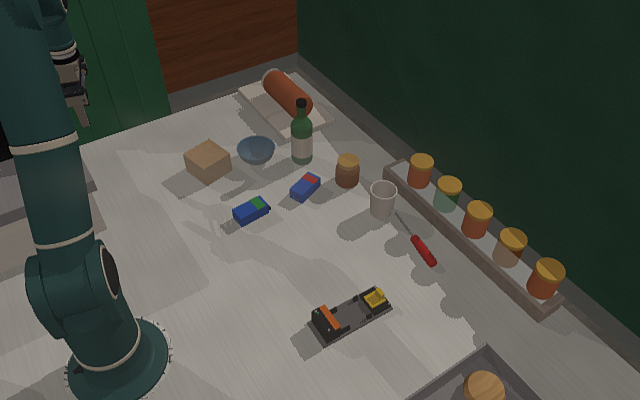

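```bash
python3 - <<'E'
from h import *
nom={"power_box":(0,0),"bay":(0,0),"lip_edge":(-42,0),"heel_edge":(58,0),"catch_knob":(94,0),"contact_face":(-43,0)}
nz={"power_box":0,"bay":6,"lip_edge":46,"heel_edge":17,"catch_knob":41.5,"contact_face":15}
pk={"pack_green":(0,0),"toe":(-46,0),"tongue":(58,0)}
ims={}
A=[];B=[]
for k in range(3):
  for c in ("side","top"):
    ims[c]=snap(c)
    for n in nom:
      d=pin(n,c)
      if d and d[0][1]>.5: A.append((n,c,nom[n],d[0][0]))
    if k<2:
     for n in pk:
      for d in pin(n,c)[:2]:
       if d[0][1]>150 and d[1]>.5 and d[0][0]<540: B.append((n,c,pk[n],d[0]))
def fit(L):
    P=np.array([l[2] for l in L],float);Q=np.array([l[3][:2] for l in L])
    p=P-P.mean(0);q=Q-Q.mean(0); a=np.arctan2((p[:,0]*q[:,1]-p[:,1]*q[:,0]).sum(),(p*q).sum())
    r=np.array([[np.cos(a),-np.sin(a)],[np.sin(a),np.cos(a)]]); t=Q.mean(0)-r@P.mean(0)
    return t,np.degrees(a),Q-(P@r.T+t)
for L in (A,B):
    t,a,res=fit(L); print('fit',t,a,len(L))
    for n in {l[0] for l in L}:
        print(n,np.round(np.mean([r for r,l in zip(res,L) if l[0]==n],0),1), np.round([r for r,l in zip(res,L) if l[0]==n],1).tolist())
    for c in("side","top"): print(c,fit([l for l in L if l[1]==c])[:2])
def rect(n,c,z,sel):
  for d in viewer.silhouettes(n,c)[:2]:
    m=d["mask"].astype(np.uint8); ys,xs=np.nonzero(m); i=viewer.camera_info(c)
    ray=np.linalg.inv(i["camera_matrix"])@np.stack([xs,ys,np.ones(len(xs))]); Rm=np.array(i["R"]); C=-Rm.T@np.array(i["t"]); D=Rm.T@ray
    X=C[:,None]+D*((z-C[2])/D[2]); print(n,c,d["confidence"],cv2.minAreaRect(X[:2].T.astype(np.float32)))
rect("power_box","top",6,0); rect("pack_green","top",36,0)
bgr=cv2.cvtColor(ims["top"],cv2.COLOR_RGB2BGR)
cr=[cv2.resize(bgr[200:320,430:510],None,fx=5,fy=5,interpolation=cv2.INTER_CUBIC),cv2.resize(bgr[200:320,250:330],None,fx=5,fy=5,interpolation=cv2.INTER_CUBIC)]
cv2.imwrite('pics/crop.png',np.hstack(cr))
E
```

```text
fit [ 485.9500279  -188.89990063] -1.042445962538416 35
lip_edge [ 0.7 -2.4] [[0.3, -0.4], [2.4, -4.3], [0.4, 2.0], [1.0, -6.3], [0.8, -0.9], [-0.7, -5.0]]
power_box [0.3 0.7] [[-1.0, -0.4], [1.5, -1.3], [-1.0, 3.1], [1.5, 1.0], [-0.7, 1.3], [1.4, 0.6]]
bay [-1.   2.7] [[0.3, 6.6], [-2.2, 0.2], [-1.0, 5.8], [-0.8, -2.2], [-2.5, 4.9], [-0.3, 0.8]]
catch_knob [-0.4 -1.4] [[0.7, -2.1], [-0.3, 0.3], [-0.2, -1.9], [0.2, -2.6], [-2.2, -0.7]]
contact_face [-0.1  0.1] [[-2.4, 0.3], [0.4, -1.8], [0.2, 3.8], [0.4, -0.8], [-0.8, -0.2], [1.6, -1.1]]
heel_edge [0.3 0.2] [[3.3, -1.3], [-1.2, -2.1], [2.7, 1.9], [-0.7, 1.1], [-1.5, 2.7], [-0.3, -1.1]]
side (array([ 485.71766858, -187.35625716]), np.float64(-1.9636545310579705))
top (array([ 486.20001156, -190.44676054]), np.float64(-0.10981028743056476))
fit [455.75186161 228.10626239] 4.091591857977425 12
pack_green [-1.   0.7] [[-0.4, 1.1], [-2.6, 1.2], [-2.9, 1.7], [1.6, -1.3]]
toe [ 0.9 -0.3] [[2.7, -1.7], [0.4, 1.9], [0.0, -4.3], [0.4, 2.8]]
tongue [ 0.1 -0.3] [[-3.1, -0.7], [3.0, 2.2], [-0.1, 1.6], [0.7, -4.2]]
side (array([455.15534918, 227.56423656]), np.float64(6.0141570659507675))
top (array([456.35305765, 228.6436292 ]), np.float64(2.2404176281437995))
pack_green top 0.82 ((461.7520446777344, 228.87588500976562), (100.93311309814453, 51.03062438964844), 6.99654483795166)
pack_green top 0.48 ((636.4215698242188, 226.8406982421875), (100.98143005371094, 45.47966766357422), 20.90601348876953)
```

View pics/crop.png

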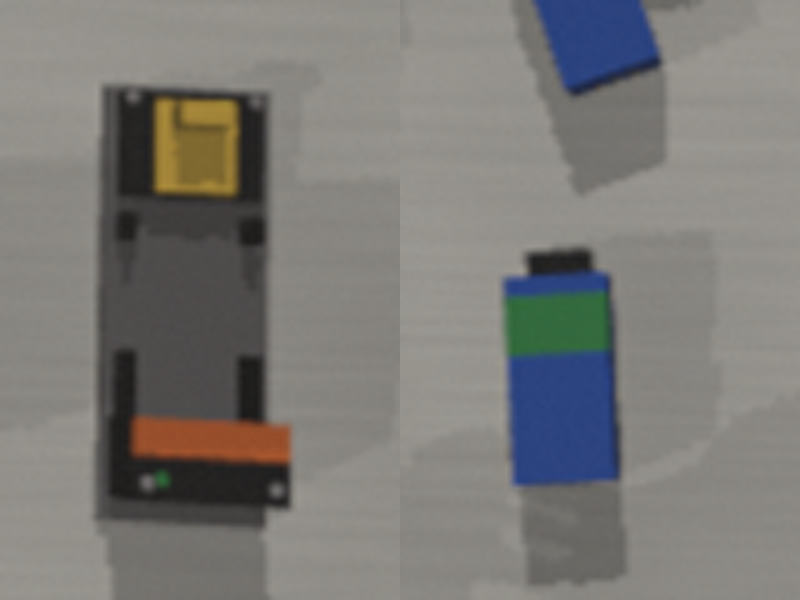

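```bash
python3 - <<'E'
from h import *
im=cv2.imread('pics/top0.png').astype(float)
i=viewer.camera_info("top");K=np.array(i["camera_matrix"]);Rm=np.array(i["R"]);C=-Rm.T@np.array(i["t"])
def bp(u,v,z):
    D=Rm.T@np.linalg.inv(K)@np.array([u,v,1.]); return (C+D*((z-C[2])/D[2]))[:2]
g=im.sum(2)
def edges(rows,c0,c1,z,f,sgn):
    out=[]
    for r in rows:
        s=np.convolve(f[r,c0:c1],[.25,.5,.25],'valid'); d=np.diff(s)*sgn; k=int(np.argmax(d))
        if 0<k<len(d)-1:
            o=(d[k-1]-d[k+1])/(2*(d[k-1]-2*d[k]+d[k+1]+1e-9)); out.append(bp(c0+1+k+.5+o,r,z))
    X=np.array(out); 
    for _ in range(3):
        p=np.polyfit(X[:,0],X[:,1],1); e=abs(X[:,1]-np.polyval(p,X[:,0])); X=X[e<max(2*np.median(e),.3)]
    return X,p
X,p=edges(range(220,302),443,457,6,g,-1); print('plate left: slope deg',np.degrees(np.arctan(p[0])),'y@486',np.polyval(p,486),len(X))
X,p=edges(range(220,285),478,489,6,g,1); print('plate right',np.degrees(np.arctan(p[0])),'y@486',np.polyval(p,486),len(X))
sat=im.max(2)-im.min(2)
X,p=edges(range(222,238),456,466,30,sat,1);print('catch L',np.polyval(p,580))
X,p=edges(range(222,238),473,483,30,sat,-1);print('catch R',np.polyval(p,580))
X,p=edges(range(258,294),344-80,360-80,36,sat,1) if 0 else edges(range(259,294),346-80,358-80,36,sat,1);print('pack L',np.degrees(np.arctan(p[0])),np.polyval(p,456),len(X))
X,p=edges(range(259,294),365-80,378-80,36,sat,-1);print('pack R',np.degrees(np.arctan(p[0])),np.polyval(p,456),len(X))
# crop corners
q=lambda u,v,c0:(u/5+c0-.4,200+v/5-.4)
for n,u,v,c0,z in [('pk',505,278,250,36),('pk',609,273,250,36),('pk',617,480,250,36),('pk',513,485,250,36),('plate TL',103,86,430,6),('TR',270,90,430,6),('BL',97,519,430,6),('BR',266,526,430,6),('lipfL',133,418,430,49),('lipfR',291,427,430,49)]:
    if c0==250:u-=400
    print(n,bp(*q(u,v,c0),z))
for ori in range(2): pass
print(R.from_rotvec(robot.observe()['tcp_rot']).as_matrix().round(3))
yaw=np.radians(4)
Rt=R.from_matrix(np.array([[0,0,1],[0,1,0],[-1,0,0]]).astype(float))
for s in (0,np.pi):
  for y in (4,-1):
    o=(R.from_euler('z',y,degrees=True)*Rt*R.from_rotvec([s,0,0])); print(s,y,kin.ik([470,228 if y>0 else -189,150],o.as_rotvec()))
E
```

```text
plate left: slope deg -1.357574639636616 y@486 -148.98871368989353 56
plate right -1.3480578821222853 y@486 -225.88568136080636 60
catch L -169.96289098764956
catch R -207.6030389514737
pack L 5.114496357100023 251.49562423397742 31
pack R 4.6741802095091876 206.22783480737556 29
pk [499.24228387 254.91448983]
pk [502.52867308 208.78229525]
pk [411.96646748 202.31413159]
pk [408.75477466 247.931781  ]
plate TL [ 598.30719762 -152.92934972]
TR [ 598.25950117 -230.07814621]
BL [ 401.564178   -148.02265319]
BR [ 400.20403472 -224.23636061]
lipfL [ 447.2840579  -153.69270381]
lipfR [ 444.98719912 -222.65219679]
[[ 0.     0.268  0.964]
 [-0.     0.964 -0.268]
 [-1.    -0.     0.   ]]
0 4 [-0.64846577  0.30454402  0.15819445  1.96385774 -0.06144544  0.87769542
  1.18245977]
0 -1 [-0.39088405  0.35941308  0.86529999  2.03248688 -0.34870637  0.90054452
  2.21712974]
3.141592653589793 4 [-1.06779495  0.34758181  0.67408114  1.98924441 -0.27590533  0.89540059
 -1.74934871]
3.141592653589793 -1 [-0.40691193  0.36580699  0.88734292  2.03323522 -0.36084983  0.90362099
 -0.9121483 ]
```

```bash
cat >> h.py <<'E'
Rt=R.from_matrix(np.array([[0,0,1],[0,1,0],[-1,0,0]]).astype(float))*R.from_rotvec([np.pi,0,0])
BO=np.array([486.5,-187.4]); BY=-1.35
def pose(tx,tz,tilt,dy=0,yaw=0,g=(60,0,8)):
    """TCP pose for pack toe at box x=tx, height tz above bay floor, heel raised by tilt deg"""
    Rb=R.from_euler('z',BY,degrees=True); Rp=Rb*R.from_euler('z',yaw,degrees=True)*R.from_euler('y',-tilt,degrees=True)
    toe=np.array([*BO,6.])+Rb.apply([tx,dy,tz]); return toe+Rp.apply(g), (Rp*Rt).as_rotvec()
def go(*a,feed=60,**k):
    p,r=pose(*a,**k); robot.servo_line(p,feed,r); return st()
E
python3 - <<'E'
from h import *
o=(R.from_euler('z',4.8,degrees=True)*Rt).as_rotvec()
robot.movep([469.6,229.8,120],o); st()
robot.servo_line([469.6,229.8,8],80); st()
grip(0.3,40); st()
robot.servo_line([469.6,229.8,130],100); robot.hold(.3); st()
p,r=pose(-20,80,18); print(p,r,kin.ik(p,r), kin.ik(*pose(-42,0,18)),kin.ik(*pose(-46,0,0)))
robot.servo_line(p,170,r); robot.hold(.3);st()
snap('top','top1.png');snap('side','side1.png')
for c in('top','side'):
    for n in('toe','tongue','pack_green','side_walls'): print(c,n,pin(n,c))
print([np.round(pose(-20,80,18,g=g)[0],1) for g in((0,0,0),(104,0,0),(46,0,0))])
E
```

```text
t 6.32 tcp [469.4 230.9 120. ] rv [ 2.178  0.094 -2.178] F [0.  1.2 0.1] M [0.02 0.16 0.  ] g 1.004
t 7.87 tcp [469.9 230.    8.4] rv [ 2.18   0.092 -2.178] F [-0.  -0.1  0.2] M [-0.01  0.17  0.  ] g 1.0
t 8.63 tcp [469.6 230.1   8. ] rv [ 2.179  0.092 -2.178] F [ 0.4  1.2 -0.2] M [0.16 0.14 0.03] g 0.496
t 10.3 tcp [469.5 229.6 129.7] rv [ 2.178  0.091 -2.179] F [-0.2  0.6 -3.2] M [-0.03  0.09  0.03] g 0.492
[ 521.08165354 -188.21496183  112.14947179] [-2.53028271  0.02981057  1.838358  ] [-0.40023404  0.37846759  0.90097658  2.19636041 -0.85305181  0.56257736
 -0.46838574] [ 0.25045304  0.41254432  0.13391989  2.24614223 -0.7040467   0.24440358
 -0.56357178] [-0.19329666  0.60953705  0.62706243  2.0350174  -0.56869466  0.6735508
 -0.78827525]
t 13.23 tcp [ 521.2 -188.   112.1] rv [-2.531  0.029  1.839] F [-0.4 -1.1 -3.8] M [-0.04  0.74 -0.02] g 0.491
top toe [([764.6, 200.9, 1.8], 0.4)]
top tongue [([568.9, -190.5, 117.6], 0.83)]
top pack_green [([514.0, -188.1, 96.9], 0.65)]
top side_walls [([459.4, -191.3, 15.2], 0.94)]
side toe [([469.4, -191.7, 84.5], 0.93)]
side tongue []
side pack_green [([510.0, -189.7, 102.4], 0.84)]
side side_walls [([455.7, -187.0, 15.5], 0.96)]
[array([ 466.5, -186.9,   86. ]), array([ 565.4, -189.3,  118.1]), array([ 510.2, -188. ,  100.2])]
```

```bash
python3 - <<'E'
import cv2,numpy as np
a=cv2.imread('pics/top1.png')[200:320,420:520]; b=cv2.imread('pics/side1.png')[250:370,290:410]
f=lambda x:cv2.resize(x,(390,390*x.shape[0]//x.shape[1]),interpolation=cv2.INTER_CUBIC)
a,b=f(a),f(b); h=min(len(a),len(b)); cv2.imwrite('pics/c1.png',np.hstack([a[:h],b[:h]]))
E
```

```text
(no output)
```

View pics/c1.png

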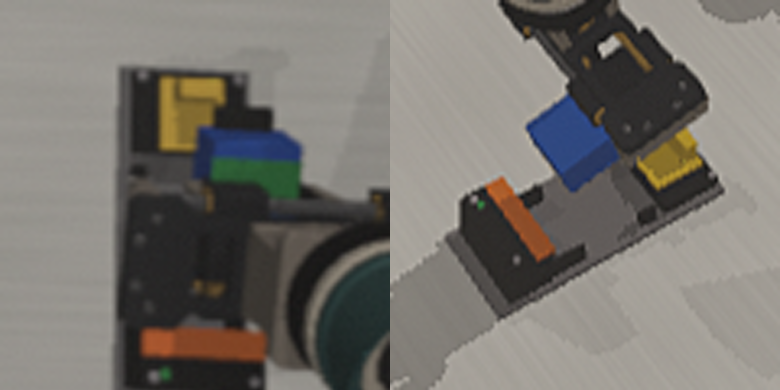

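```bash
python3 - <<'E'
from h import *
im=cv2.imread('pics/top1.png').astype(float); i=viewer.camera_info("top")
for g in [(92,23,36),(92,-23,36),(92,23,10),(92,-23,10),(72,-23,36),(84,-23,36)]:
    X=pose(-20,80,18,g=g)[0]; c=np.array(i["camera_matrix"])@(np.array(i["R"])@X+i["t"]); u=c[:2]/c[2]; print(g,u.round(2),'crop',((u-[420,200]+.4)*3.9).round(0))
sat=im.max(2)-im.min(2)
for r in range(234,251,2): print(r,sat[r,466:500].astype(int).tolist())
E
```

```text
(92, 23, 36) [474.4  235.71] crop [214. 141.]
(92, -23, 36) [497.24 236.78] crop [303. 145.]
(92, 23, 10) [470.89 232.79] crop [200. 129.]
(92, -23, 10) [493.17 233.84] crop [287. 134.]
(72, -23, 36) [496.21 246.42] crop [299. 183.]
(84, -23, 36) [496.83 240.65] crop [301. 160.]
234 [81, 82, 83, 81, 27, 34, 49, 59, 66, 66, 64, 62, 60, 58, 61, 61, 57, 56, 56, 55, 56, 56, 53, 58, 60, 60, 50, 27, 4, 9, 10, 8, 8, 8]
236 [84, 85, 84, 68, 12, 34, 37, 39, 46, 63, 73, 74, 77, 80, 80, 75, 79, 81, 82, 78, 78, 75, 73, 73, 71, 70, 71, 68, 61, 42, 20, 1, 9, 9]
238 [64, 65, 68, 48, 6, 34, 37, 39, 47, 69, 76, 77, 77, 77, 77, 75, 77, 77, 77, 78, 75, 72, 68, 66, 68, 68, 67, 67, 68, 70, 64, 21, 3, 8]
240 [2, 2, 2, 16, 35, 38, 38, 38, 37, 40, 43, 43, 43, 43, 48, 53, 52, 53, 58, 63, 62, 61, 59, 63, 66, 66, 66, 67, 67, 69, 58, 9, 9, 8]
242 [4, 5, 3, 15, 37, 39, 39, 40, 33, 48, 50, 50, 49, 49, 50, 48, 48, 48, 50, 49, 49, 47, 45, 45, 44, 45, 45, 44, 44, 43, 36, 16, 9, 8]
244 [4, 4, 2, 18, 38, 40, 35, 30, 38, 50, 48, 45, 46, 46, 46, 44, 45, 46, 45, 45, 45, 43, 44, 45, 45, 44, 44, 44, 44, 45, 37, 12, 8, 9]
246 [3, 7, 8, 5, 3, 4, 2, 4, 16, 24, 23, 24, 23, 24, 27, 30, 30, 28, 29, 33, 40, 46, 45, 45, 45, 44, 44, 44, 46, 46, 33, 9, 8, 8]
248 [4, 6, 8, 12, 13, 17, 27, 28, 12, 2, 1, 1, 1, 2, 2, 2, 1, 1, 2, 2, 4, 18, 33, 42, 45, 46, 45, 45, 46, 45, 28, 6, 3, 6]
250 [1, 2, 4, 2, 3, 6, 16, 40, 31, 5, 1, 0, 2, 0, 1, 2, 1, 1, 0, 0, 1, 0, 4, 20, 28, 28, 29, 33, 36, 36, 19, 3, 0, 1]
```

```bash
python3 - <<'E'
from h import *
go(-22,80,17); robot.hold(.2); f0=np.array(st()['contact_force'])
for z in (30,16,11,7,4,2,1):
    s=go(-22,z,17,feed=60 if z>16 else 25)
    if np.linalg.norm(np.array(s['contact_force'])-f0)>9: print('stop');break
E
```

```text
t 13.98 tcp [ 519.8 -188.1  111.2] rv [-2.515  0.029  1.86 ] F [-0.6  0.6 -3.3] M [-0.02  0.62  0.02] g 0.496
t 14.18 tcp [ 519.5 -188.1  111.2] rv [-2.514  0.03   1.86 ] F [ 0.7  0.1 -4. ] M [-0.04  0.63  0.05] g 0.491
t 15.17 tcp [ 519.8 -188.4   61.5] rv [-2.515  0.03   1.86 ] F [-0.3 -0.9 -3.9] M [-0.01  0.6  -0.02] g 0.493
t 15.88 tcp [ 519.5 -188.3   47.1] rv [-2.514  0.03   1.86 ] F [ 0.2 -0.6 -3.5] M [ 0.03  0.65 -0.  ] g 0.495
t 16.23 tcp [ 519.4 -188.1   42. ] rv [-2.514  0.03   1.861] F [-0.3  0.2 -4.1] M [0.05 0.62 0.03] g 0.496
t 16.53 tcp [ 519.4 -188.2   38. ] rv [-2.514  0.03   1.861] F [ 0.4  0.6 -2.2] M [ 0.01  0.63 -0.03] g 0.494
t 16.8 tcp [ 519.4 -188.1   35. ] rv [-2.514  0.03   1.861] F [-0.6  0.8 -3.8] M [-0.01  0.58  0.02] g 0.492
t 17.05 tcp [ 519.5 -188.2   33.1] rv [-2.514  0.03   1.86 ] F [-0.   0.1 -1.8] M [0.05 0.66 0.03] g 0.494
t 17.3 tcp [ 519.5 -188.2   32.2] rv [-2.514  0.03   1.86 ] F [ 0.1 -0.7 -3. ] M [-0.03  0.67  0.03] g 0.494
```

```bash
cat >> h.py <<'E'
def F(n=6):
    f=[]
    for _ in range(n): robot.hold(.03); f.append(robot.observe()['contact_force'])
    return np.mean(f,0)
def mv(*a,feed=25,n=6,**k):
    p,r=pose(*a,**k); robot.servo_line(p,feed,r); f=F(n); s=robot.observe()
    print(np.round(a,2),'F',f.round(1),'M',np.round(s['wrist_torque'],2),'d',np.round(np.array(s['tcp_pos'])-p,1),'t',round(s['t'],1)); return f
E
python3 - <<'E'
from h import *
mv(-22,1,17,n=10)
mv(-30,.8,17);mv(-34,.8,17)
x=-34
while x>-48:
    x-=1; f=mv(x,.8,17)
    if f[0]>6: break
E
```

```text
[-22   1  17] F [-0.  -0.3 -3.2] M [ 0.01  0.61 -0.05] d [0. 0. 0.] t 17.9
[-30.    0.8  17. ] F [-0.1 -0.2 -3.8] M [ 0.02  0.71 -0.04] d [ 0.1 -0.   0. ] t 18.6
[-34.    0.8  17. ] F [-0.  -0.1 -3.5] M [-0.01  0.63 -0.03] d [ 0.1 -0.   0. ] t 19.1
[-35.    0.8  17. ] F [ 0.3 -0.1 -3.1] M [ 0.02  0.63 -0.04] d [ 0. -0.  0.] t 19.5
[-36.    0.8  17. ] F [ 0.3 -0.3 -3.5] M [ 0.05  0.66 -0.03] d [ 0. -0.  0.] t 20.0
[-37.    0.8  17. ] F [ 0.4  0.2 -3. ] M [ 0.01  0.52 -0.02] d [ 0.1 -0.   0.1] t 20.4
[-38.    0.8  17. ] F [ 2.8  0.6 -2.6] M [-0.01 -0.21  0.06] d [ 0.6 -0.1  0.3] t 20.9
[-39.    0.8  17. ] F [ 4.   0.7 -2. ] M [ 0.09 -0.44  0.04] d [ 0.4 -0.1  0.2] t 21.3
[-40.    0.8  17. ] F [ 5.   0.5 -1.4] M [ 0.16 -0.71  0.06] d [ 0.3 -0.1  0.2] t 21.8
[-41.    0.8  17. ] F [ 5.6  0.4 -0.9] M [ 0.13 -0.88  0.04] d [ 0.6 -0.1  0.3] t 22.2
[-42.    0.8  17. ] F [ 6.4  0.6 -1.3] M [ 0.16 -1.04  0.03] d [ 0.9 -0.1  0.5] t 22.7
```

```bash
python3 - <<'E'
from h import *
b=-.7
for th in (15,13,11,9,7.5,6.5,5.5,4.5,3.5,2.5,1.5):
    x=-46.1+13.5*np.tan(np.radians(th))
    f=mv(x+b,.4,th,n=5)
    if f[0]<6.2: b-=.5
    if f[0]>8: b+=.4
    if f[2]>6 or f[0]>14 : print('stop');break
E
```

```text
[-43.18   0.4   15.  ] F [ 6.4  0.4 -0.4] M [ 0.18 -1.17  0.06] d [ 1.3 -0.1  0.6] t 23.1
[-43.68   0.4   13.  ] F [ 6.5  0.6 -0.8] M [ 0.24 -1.18  0.01] d [ 1.4 -0.1  0.5] t 23.5
[-44.18   0.4   11.  ] F [ 6.5  0.9 -1.4] M [ 0.21 -1.26  0.03] d [ 1.4 -0.1  0.5] t 23.9
[-44.66   0.4    9.  ] F [ 6.3  0.8 -1.1] M [ 0.2  -1.3   0.07] d [ 1.4 -0.2  0.4] t 24.3
[-45.02   0.4    7.5 ] F [ 6.5  0.9 -1.5] M [ 0.2  -1.34 -0.01] d [ 1.5 -0.1  0.4] t 24.7
[-45.26   0.4    6.5 ] F [ 6.5  0.8 -1.2] M [ 0.17 -1.33 -0.02] d [ 1.6 -0.2  0.5] t 25.2
[-45.5   0.4   5.5] F [ 6.8  0.8 -1.4] M [ 0.17 -1.49 -0.02] d [ 1.8 -0.2  0.5] t 25.6
[-45.74   0.4    4.5 ] F [ 6.8  1.  -1.5] M [ 0.18 -1.48 -0.02] d [ 1.8 -0.1  0.4] t 26.0
[-45.97   0.4    3.5 ] F [ 7.3  0.7 -1.6] M [ 0.22 -1.55 -0.03] d [ 1.9 -0.1  0.4] t 26.4
[-46.21   0.4    2.5 ] F [ 7.   0.8 -1.3] M [ 0.16 -1.51  0.  ] d [ 1.9 -0.1  0.4] t 26.8
[-46.45   0.4    1.5 ] F [ 7.3  0.5 -1.6] M [ 0.19 -1.46 -0.02] d [ 1.9 -0.1  0.4] t 27.2
```

```bash
python3 - <<'E'
from h import *
mv(-46.8,.2,.5)
f=mv(-46.9,-.3,0)
f=mv(-46.9,-1,-.3)
for c in('top','side'):
    snap(c,c+'2.png')
    for n in('toe','tongue','pack_green'): print(c,n,pin(n,c))
print([np.round(pose(-45,0,0,g=g)[0],1) for g in((0,0,0),(104,0,0),(46,0,0))])
a=cv2.imread('pics/top2.png')[200:320,420:520]; b=cv2.imread('pics/side2.png')[250:370,290:410]
f=lambda x:cv2.resize(x,(390,390*x.shape[0]//x.shape[1]),interpolation=cv2.INTER_CUBIC)
a,b=f(a),f(b); h=min(len(a),len(b)); cv2.imwrite('pics/c2.png',np.hstack([a[:h],b[:h]]))
E
```

```text
[-46.8   0.2   0.5] F [ 7.2  1.  -1.2] M [ 0.22 -1.51 -0.06] d [ 2.  -0.1  0.4] t 27.7
[-46.9  -0.3   0. ] F [7.3 1.2 0.1] M [ 0.31 -1.5  -0.04] d [ 2.3 -0.1  0.6] t 28.1
[-46.9  -1.   -0.3] F [4.8 1.9 8. ] M [ 0.49 -1.    0.01] d [ 2.2 -0.1  1.3] t 28.6
top toe [([439.1, -185.4, 7.5], 0.55)]
top tongue []
top pack_green [([488.2, -189.3, 4.1], 0.77), ([488.5, -188.2, -2.6], 0.38)]
side toe [([443.1, -189.3, 3.4], 0.73)]
side tongue [([545.4, -192.6, 6.4], 0.72)]
side pack_green [([487.4, -190.5, 7.0], 0.95)]
[array([ 441.5, -186.3,    6. ]), array([ 545.5, -188.8,    6. ]), array([ 487.5, -187.4,    6. ])]
```

View pics/c2.png

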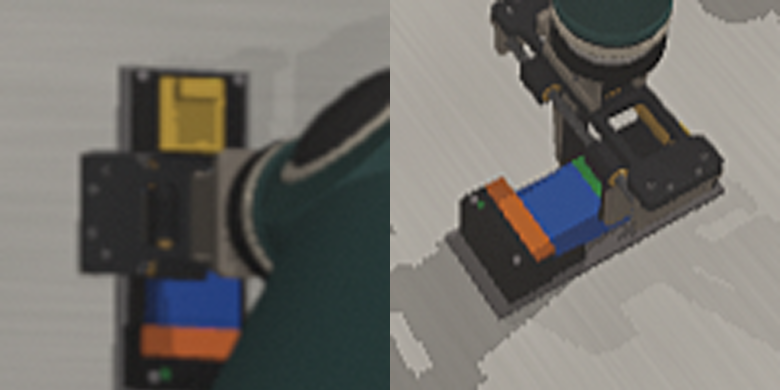

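```bash
python3 - <<'E'
from h import *
mv(-46.5,-.5,0)
grip(0.8); st()
p,r=pose(-44.7,100,0); robot.servo_line(p,150); st()
p,r=pose(-44.7,150,0,dy=170); robot.servo_line(p,250); robot.hold(.2);st()
for c in('top','side'):
    snap(c,c+'3.png')
    for n in('toe','tongue','pack_green','catch_knob'): print(c,n,pin(n,c))
a=cv2.imread('pics/top3.png')[200:320,420:520]; b=cv2.imread('pics/side3.png')[250:370,290:410]
f=lambda x:cv2.resize(x,(390,390*x.shape[0]//x.shape[1]),interpolation=cv2.INTER_CUBIC)
a,b=f(a),f(b); h=min(len(a),len(b)); cv2.imwrite('pics/c3.png',np.hstack([a[:h],b[:h]]))
E
```

```text
[-46.5  -0.5   0. ] F [6.6 0.7 0.6] M [ 0.28 -1.4  -0.08] d [ 1.9 -0.1  0.6] t 29.4
t 30.02 tcp [ 499.7 -187.8   13.4] rv [-2.209  0.026  2.21 ] F [ 0.1 -0.3  0.4] M [ 0.03  0.16 -0.01] g 0.802
t 30.84 tcp [ 501.3 -187.3  113.4] rv [-2.208  0.025  2.211] F [ 0.3 -0.1 -0.2] M [-0.    0.22 -0.03] g 0.801
t 31.9 tcp [505.5 -19.4 163.7] rv [-2.208  0.03   2.209] F [-0.3 -0.6 -0.4] M [ 0.01  0.19 -0.01] g 0.8
top toe []
top tongue []
top pack_green []
top catch_knob [([771.7, 42.1, -0.7], 0.35)]
side toe [([443.7, -188.7, 0.6], 0.91)]
side tongue [([545.1, -190.5, 5.3], 0.79)]
side pack_green [([489.3, -188.8, 9.4], 0.88)]
side catch_knob [([577.7, -190.2, 40.6], 0.6)]
```

View pics/c3.png

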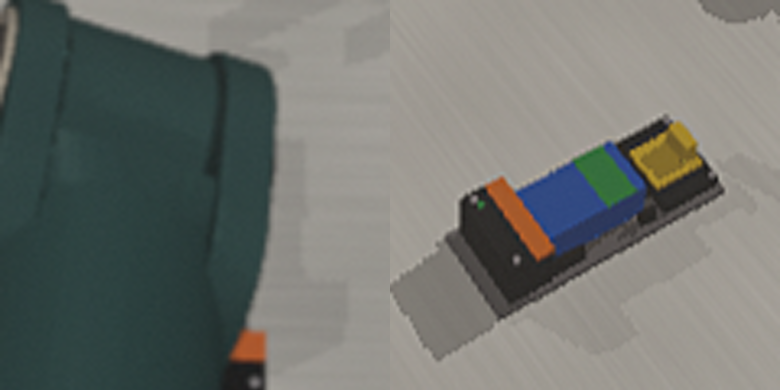

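```bash
python3 - <<'E'
from h import *
def P(x,z,dy=0): return np.array([*BO,0])+R.from_euler('z',BY,degrees=True).apply([x,dy,z])
grip(0.0,30)
robot.servo_line(P(122,110),250,pose(0,0,0)[1]); robot.servo_line(P(122,29),100); f0=F(8); print(f0.round(1)); st()
x=116
while x>92:
    robot.servo_line(P(x,29),25); f=F(4)-f0; d=np.array(robot.observe()['tcp_pos'])-P(x,29); print(x,f.round(1),d.round(1))
    if f[0]>10 or abs(f[1])>8: break
    x-=1
st()
E
```

```text
[ 0.2 -0.  -0.1]
t 35.73 tcp [ 608.8 -190.3   29.6] rv [-2.211  0.026  2.209] F [ 0.5 -0.3 -0.3] M [-0.01  0.16 -0.01] g 0.003
116 [-0.3  0.1 -0.1] [0.1 0.  0. ]
115 [-0.5  0.   0.1] [ 0.  0. -0.]
114 [-0.  -0.1  0.2] [ 0. -0.  0.]
113 [-0.1  0.  -0.4] [0. 0. 0.]
112 [0.  0.  0.2] [0. 0. 0.]
111 [-0.6  0.1  0.1] [0. 0. 0.]
110 [-0.1 -0.2 -0.2] [0. 0. 0.]
109 [-0.9 -0.   0.1] [-0. -0.  0.]
108 [-0.2 -0.1 -0.2] [0. 0. 0.]
107 [-0.2  0.2 -0.3] [0. 0. 0.]
106 [-0.  -0.1 -0.4] [0. 0. 0.]
105 [-0.6 -0.  -0.2] [0. 0. 0.]
104 [ 0.3 -0.   0.1] [0. 0. 0.]
103 [ 0.3 -0.   0.4] [0. 0. 0.]
102 [-0.2 -0.2 -0.1] [0. 0. 0.]
101 [ 0.1  0.  -0. ] [ 0. -0.  0.]
100 [ 0.  -0.1  0.2] [ 0. -0.  0.]
99 [-0.2  0.4 -0.5] [-0.  0. -0.]
98 [ 0.  -0.5  0.5] [ 0. -0.  0.]
97 [-0.2  0.2 -0. ] [ 0. -0.  0.]
96 [-0.6  0.3  0.3] [-0. -0.  0.]
95 [-0.4 -0.3 -0.1] [-0. -0. -0.]
94 [-0.3  0.2 -0.3] [ 0. -0.  0.]
93 [ 0.   0.3 -0. ] [0. 0. 0.]
t 45.07 tcp [ 579.5 -189.6   29. ] rv [-2.21   0.026  2.21 ] F [0.2 0.7 0.3] M [-0.04  0.19  0.01] g 0.005
```

```bash
python3 - <<'E'
from h import *
for c in('top','side'): snap(c,c+'4.png')
a=cv2.imread('pics/top4.png')[200:320,420:520]; b=cv2.imread('pics/side4.png')[240:340,330:430]
f=lambda x:cv2.resize(x,(390,390*x.shape[0]//x.shape[1]),interpolation=cv2.INTER_CUBIC)
a,b=f(a),f(b); h=min(len(a),len(b)); cv2.imwrite('pics/c4.png',np.hstack([a[:h],b[:h]]))
st()
E
```

```text
t 45.17 tcp [ 579.5 -189.6   29. ] rv [-2.21   0.026  2.21 ] F [ 0.1  0.1 -0.3] M [-0.02  0.14  0.  ] g -0.001
```

View pics/c4.png

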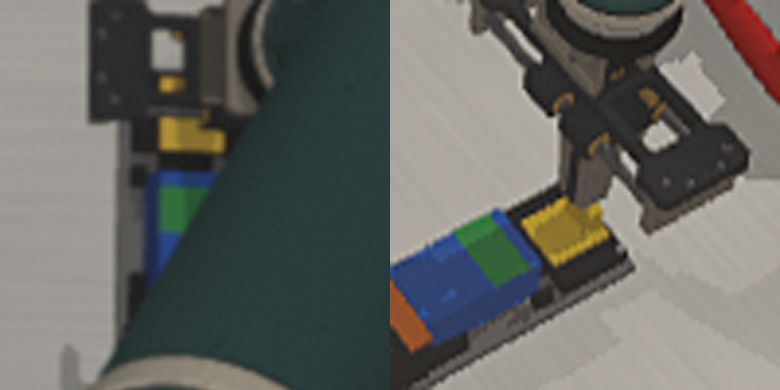

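```bash
python3 - <<'E'
from h import *
def pr(X,c):
    i=viewer.camera_info(c); q=np.array(i["camera_matrix"])@(np.array(i["R"])@np.array(X)+i["t"]); return q[:2]/q[2]
Rb=R.from_euler('z',BY,degrees=True)
B=lambda x,y,z:np.array([*BO,0])+Rb.apply([x,y,z])
o={'side':(330,240),'top':(420,200)}
for c in('side','top'):
    for n,X in dict(tcp=[579.5,-189.6,29],k_nf=B(89.3,12,41.5),k_nr=B(89.3,-12,41.5),k_ff=B(101.3,12,41.5),k_fr=B(101.3,-12,41.5),kb_nr=B(89.3,-12,21.5)).items():
        u=pr(X,c); print(c,n,u.round(1),'crop',((u-o[c]+.5)*3.9).round(0))
b=[cv2.imread('pics/'+f)[265:315,375:415] for f in('side3.png','side4.png')]
cv2.imwrite('pics/c5.png',np.hstack([cv2.resize(x,(400,500),interpolation=cv2.INTER_CUBIC) for x in b]))
E
```

```text
side tcp [378.1 293.6] crop [189. 211.]
side k_nf [374.3 287.7] crop [175. 188.]
side k_nr [380.3 294.9] crop [198. 216.]
side k_ff [378.3 285.5] crop [191. 180.]
side k_fr [384.4 292.7] crop [214. 207.]
side kb_nr [379.5 299.6] crop [195. 234.]
top tcp [469.  224.3] crop [193.  97.]
top k_nf [465.2 225.1] crop [178. 100.]
top k_nr [476.  225.6] crop [220. 102.]
top k_ff [465.3 219.7] crop [179.  79.]
top k_fr [476.  220.3] crop [220.  81.]
top kb_nr [473.4 226.5] crop [210. 105.]
```

View pics/c5.png

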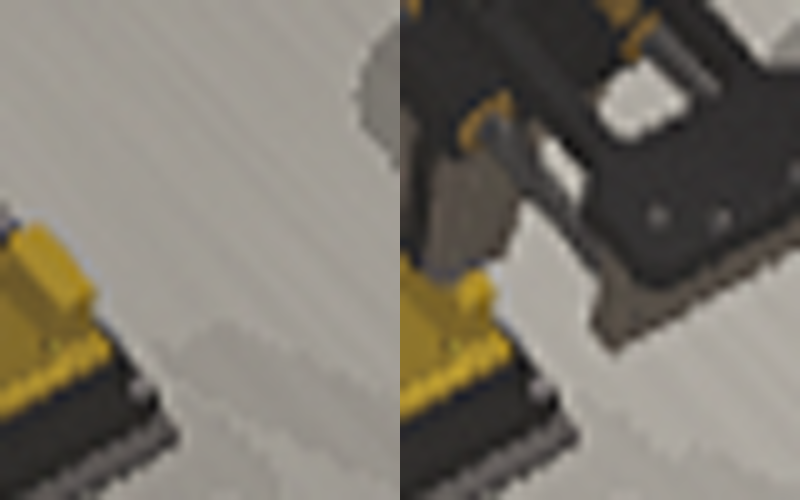

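```bash
python3 - <<'E'
from h import *
def P(x,z,dy=0): return np.array([*BO,0])+R.from_euler('z',BY,degrees=True).apply([x,dy,z])
robot.servo_line(P(93,50),150); robot.servo_line(P(122,50),200); robot.servo_line(P(122,19.5),80); f0=F(4); s=st()
x=114
while x>86 and robot.observe()['t']<60:
    robot.servo_line(P(x,19.5),50); f=F(2)-f0; s=robot.observe();d=np.array(s['tcp_pos'])-P(x,19.5); print(x,f.round(1),d.round(1),round(s['t'],1))
    if f[0]>8 or abs(f[1])>8 or f[2]>8: break
    x-=2 if x>112 else 1.5
snap('side','side6.png')
b=[cv2.imread('pics/'+f)[265:315,375:415] for f in('side3.png','side6.png')]
cv2.imwrite('pics/c6.png',np.hstack([cv2.resize(x,(400,500),interpolation=cv2.INTER_CUBIC) for x in b]))
E
```

```text
t 46.42 tcp [ 608.8 -190.5   19.9] rv [-2.21   0.026  2.209] F [-0.1  0.  -0.2] M [-0.03  0.13  0.02] g 0.006
114 [ 1.  -0.5 -0.4] [0.  0.  0.2] 46.8
112 [0.5 0.3 0.2] [ 0.  0. -0.] 47.1
110.5 [ 2.2 -0.1 -0.1] [ 0.4 -0.   0.1] 47.4
109.0 [ 1.9 -0.5 -0.1] [-0.  0.  0.] 47.7
107.5 [ 1.7 -0.5 -0.3] [-0.2  0.   0. ] 48.1
106.0 [ 1.5 -0.1 -0.3] [-0.1  0.  -0. ] 48.4
104.5 [ 2.  -0.1 -0.4] [-0.2  0.  -0. ] 48.7
103.0 [ 1.9  0.3 -0. ] [-0.2  0.  -0. ] 49.0
101.5 [ 1.9  0.2 -0.7] [-0.1  0.  -0. ] 49.3
100.0 [ 5.2  0.2 -1.3] [0.6 0.  0.2] 49.6
98.5 [ 6.9 -0.6 -1.4] [ 1.7 -0.   0.4] 50.0
97.0 [4.4 0.7 4.8] [ 1.4 -0.1  1.2] 50.3
95.5 [3.8 0.7 5.8] [ 1.2 -0.3  1.2] 50.6
94.0 [3.6 0.9 5.6] [ 1.2 -0.4  1.2] 50.9
92.5 [ 4.  -0.5  6.3] [ 1.3 -0.5  1.3] 51.2
91.0 [4.2 0.2 5.9] [ 1.2 -0.5  1.2] 51.5
89.5 [2.9 0.3 6.3] [ 1.3 -0.6  1.3] 51.9
88.0 [3.4 0.5 6. ] [ 1.2 -0.6  1.3] 52.2
86.5 [4.3 0.4 6. ] [ 1.3 -0.6  1.3] 52.5
```

View pics/c6.png

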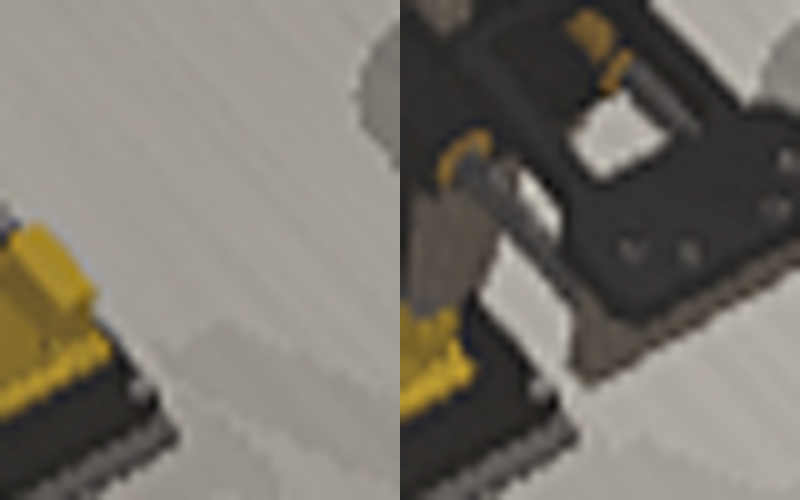

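```bash
python3 - <<'E'
from h import *
def P(x,z,dy=0): return np.array([*BO,0])+R.from_euler('z',BY,degrees=True).apply([x,dy,z])
robot.servo_line(P(88,120),120); robot.servo_line(P(80,190,230),250); robot.hold(.3); st()
for c in('top','side'):
    snap(c,c+'7.png')
    for n in('toe','tongue','pack_green'): print(c,n,pin(n,c))
b=[cv2.imread('pics/'+f)[255:345,315:415] for f in('side3.png','side7.png')]
cv2.imwrite('pics/c7.png',np.hstack([cv2.resize(x,(400,360),interpolation=cv2.INTER_CUBIC) for x in b]))
E
```

```text
t 54.94 tcp [571.8  39.7 189.8] rv [-2.209  0.028  2.209] F [-0.3  0.6 -0.3] M [-0.03  0.14 -0.03] g 0.005
top toe [([442.3, -184.5, 5.9], 0.84)]
top tongue [([548.9, -192.4, 5.8], 0.94)]
top pack_green [([489.9, -188.2, 4.4], 0.62)]
side toe [([442.6, -190.5, 4.6], 0.88)]
side tongue [([548.2, -189.8, 6.1], 0.58)]
side pack_green []
```

View pics/c7.png

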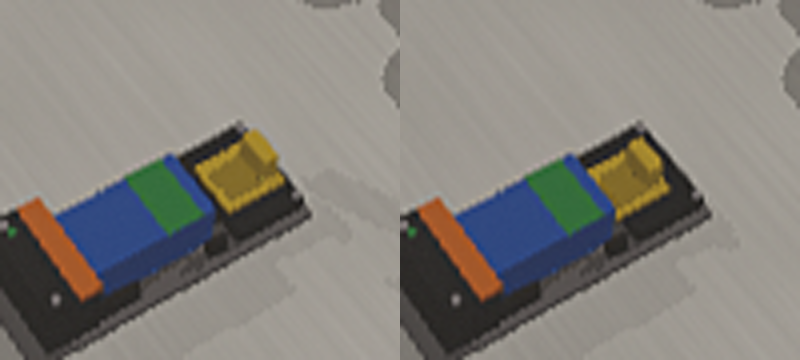

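```bash
python3 -c "
from h import *
robot.job_done(); st()"
```

```text
the job is handed in; nothing more can be done
the job is handed in; nothing more can be done
```

I fitted the green pack in the bay, slid the catch home, and handed the job in at about 55 s. The hand-in gives no verdict, so success rests on the checks below.

**Fitting the pack:** I put the toe in under the lip at 17°, pushed it against the contacts at about 6–7 N, and rocked it flat under that push. The highest push I measured was about 8 N. The contacts showed that the insert stands about 1.3 mm toward the heel from nominal.

**Last checks:**
- **Pack:** In the last side picture it lies flat. Both cameras put the toe and tongue within about 1.5 mm of the bay floor height. That matches the floor contact I felt, though those readings are only good to about 4 mm.
- **Catch:** It moved about 11 mm before hitting a hard stop. The pictures before and after agree.
- **Robot:** It was well clear of everything, at 190 mm height, when I handed in.

**What went wrong:**
- My first try at the catch, with the tip at 29 mm height, passed over the knob without touching it. The fingertips seem to reach less far down than the stated tool point. A second try at 19.5 mm worked.
- After the catch was home, my force limit did not stop the push in time. The finger slid up over the knob with about 6 N, and the later picture shows the catch still home.
- I did not re-measure the red pack or the other things on the counter at the end. The arm's path stayed clear of them.

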